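# Charge the still with the full can

## Robot

A 6-joint arm with a two-finger parallel gripper is mounted at the origin on the work surface. World frame = base frame: x ahead of the robot, y to its left, z up, the work surface at z = 0. Lengths are in m, angles in rad, forces in N, time in s.
With the tool pointing down it reaches from about 0.325 to 0.775 m from the base axis. Payload 5.5 kg.
Tool frame: the origin (TCP) lies on the centre line of the jaws, within the pads' length; the fingertips stand 11 mm ahead of it and the grasp point (between the pads) lies 8 mm behind it (ctrl.tip_extent is the distance from the TCP to the fingertips, in m); z points along the fingers, y is the line along which they close (so a half turn about z gives the same grasp; the last joint's range is limited). The gripper opens to 85 mm and grips with 20 to 120 N. Pads are 22 mm wide; open, the fingers measure 114 mm over their backs; the gripper's body (76 mm by 85 mm) begins 54 mm behind the grasp point. The pads swing forward as they close: fully open they stand 13 mm farther back than shut.
Start: joints at [-1.183, 0.091, 1.231, -0, 1.82, -0.057], TCP at [0.258, -0.542, 0.242] pointing down, gripper open.
Joint ranges: [-2.87, 2.87], [-0.86, 2.18], [0.17, 2.46], [-1.51, 4.65], [0.06, 2.69], [-2.65, 2.65]. Speed limits (rad/s): [2.57, 2.57, 3.01, 3.14, 3.14, 3.14].

## Interface

Orientations are given as a unit quaternion [x, y, z, w].
In Python, from station import ctrl, viewer gives the robot as it stands.
- The arm moves only by the shell command python3 -m pendant 'ROWS' [FORCE]. ROWS is text: rows parted by semicolons, each of 5 numbers parted by spaces: the gripper command: -1 is shut, 1 is fully open, values between are in proportion, then the shift along the tool's x, y, z in m, then the turn about the tool's z in rad. In form: claw dx dy dz turn; .... A call has 1 to 5 rows; each row is the pose to reach, as a shift and turn from the pose commanded when the call began, along the tool's axes at that moment; what a row does not reach only later rows make up. A row lasts 1/8 s, in which the tool goes at most 62.5 mm and 10.7 degrees, less where a joint would pass 70% of its speed; a pose out of reach is approached as far as the arm can. A call with a gripper value outside its range is refused whole. The fingers move at their own pace and stop on an object; FORCE is the grip in N (left out, the last holds). Time passes only in rows, so rows that repeat a pose let the fingers close. It gives the time, the measured TCP pose, the force, the opening and the grip force at its end, in the units of the state.
- ctrl.observe(): the state, without advancing time (a new reading comes with each control period).
- viewer.get_image(name): name is "scene" or "top"; returns (picture, depth): 384x512x3 uint8, red, green, blue; 384x512 float32, m along the optical axis (not along the pixel's ray), 0 where there is no reading.
- viewer.get_calibration(name): a dict with "fx", "fy", "cx", "cy" (pixels), "R" (3x3) and "t" (3): a world point X has camera coordinates R X + t. Camera axes: x right, y down, z forward; pixel columns grow to the right and rows downward; lengths in m; the calibration is good to about 2 mm. A picture is of the moment at which its call begins. get_calibration takes no time and is no camera call.
- ctrl.close_job(): hands the job in; it is judged then, once.
The state is a dict: "clock": time; "qpos": joint angles; "dq": joint speeds; "effort": joint torques, N m; "tcp_pos": TCP position; "tcp_rot": TCP orientation; "ft_force": force on the tool from outside, world axes, zero at the start; "moment": the same for the moment, N m; "finger_gap": finger opening in m; "grasp_force": force on a finger pad.
Only numpy, scipy, OpenCV 4.12 (cv2) and the standard library are available. Lean on these libraries where they do the work, as an engineer would, in place of code of your own. Each camera call takes 0.05 s, during which the arm holds its last target. There are 200 camera calls.

## Task

Of the three identical sealed cans on the cork mat only one is full: find out by its weight which, and stand it upright in the open steel pot on the hob. Leave the two empty cans upright where they stood, then put the lid on the pot, properly seated, without dropping a can or the lid and without disturbing anything else.

Things in the scene. Friction and masses are not known exactly. Their poses are not given: they have to be found in the camera images.
- can_a: sealed aluminium can, paper band, flat blue cap, round, 56 mm across, 86 mm high; origin at the centre of its underside, z up. Stands on a 4 mm cork mat with two others that look alike. One of the three holds a loose solid charge and weighs 450 to 670 g in all, the others 120 to 185 g; which one is full changes from run to run and can only be felt
- can_b: sealed aluminium can, paper band, flat blue cap, round, 56 mm across, 86 mm high; origin at the centre of its underside, z up. Stands on a 4 mm cork mat with two others that look alike. One of the three holds a loose solid charge and weighs 450 to 670 g in all, the others 120 to 185 g; which one is full changes from run to run and can only be felt
- can_c: sealed aluminium can, paper band, flat blue cap, round, 56 mm across, 86 mm high; origin at the centre of its underside, z up. Stands on a 4 mm cork mat with two others that look alike. One of the three holds a loose solid charge and weighs 450 to 670 g in all, the others 120 to 185 g; which one is full changes from run to run and can only be felt
- lid: round bright metal pot lid with a black rim, 192 mm across, flat on the table; under its 4.5 mm plate a centring plug 164 mm across, 10 mm deep, on which it rests. In its centre a brass nut 38 mm across, 14.5 to 28 mm above the origin, then a steel column 30 mm across with an orange top up to 72 mm: grip it. 350 g. Origin at the centre of the plug's underside, z up
- still: black induction hob 300 x 250 x 55 mm with a steel pot, both fixed; pot open, 180 mm across outside, 174 inside, rim 170 and inner floor 59 mm above the table; wire handles stand out 26 mm at its +y and -y sides, 30 mm below the rim. Origin at the centre of the hob's underside; the pot axis is 30 mm along its +x
- pot_floor (a point): centre of the pot's inner floor, z up, 111 mm below the rim
- pot_rim (a point): centre of the pot's mouth at rim height, z up; with the lid seated the lid's origin is 10 mm below this point
- beaker_big: tall glass beaker, 100 mm across, 130 mm high; bystander, leave it; origin at the centre of its underside
- beaker_small: small glass beaker, 76 mm across, 95 mm high; bystander, leave it; origin at the centre of its underside
- bottle: amber glass bottle with black cap, 60 mm across, 140 mm high; bystander, leave it; origin at the centre of its underside
- stopper: cork stopper, 40 mm across, 32 mm high; bystander, leave it; origin at the centre of its underside
- union_nut: brass ring nut, 46 mm across, 18 mm high; bystander, leave it; origin at the centre of its underside
- spanner: steel spanner lying flat, 140 mm long; bystander, leave it; origin at the centre of its underside

How it is judged:
By the outcome, as a careful person would: the job done as asked, in the order asked, and still so for the second after the job is handed in, with the robot touching nothing.
It also fails if it takes over 72 s, if anything falls off the work surface, if the arm or the gripper's body presses on something with over 40 N, if the wrist force passes 120 N, or if a joint passes its speed limit or range.

## Working session

There is one attempt and no reset: what is moved stays moved. The work goes in short steps, Python scripts to look and compute and a shell command to move; the robot and the scene stay as the last step left them, time stands still between calls to the robot, and variables do not carry over. Pictures are saved under pics/ and viewed, at most 10 in all, crops included, and the job is handed in when it is done.

```bash
ls; mkdir -p pics
python3 - <<'E'
from station import ctrl, viewer
import cv2,numpy as np
for n in ("top","scene"):
    p,d=viewer.get_image(n); np.savez(n+"0.npz",p=p,d=d,**viewer.get_calibration(n))
    cv2.imwrite(f"pics/{n}0.png",p[:,:,::-1])
    print(n,viewer.get_calibration(n))
print(ctrl.observe())
E
```

```text
pics
top {'fx': 460.2576327382134, 'fy': 460.2576327382134, 'cx': 263.26803972476876, 'cy': 184.74522864657982, 'R': array([[ 0.02936638, -0.99955534, -0.00517015],
       [-0.97790583, -0.02765856, -0.20720808],
       [ 0.20697295,  0.01114087, -0.97828323]]), 't': array([-0.02366318,  0.59117805,  1.10647098])}
scene {'fx': 415.9060637251094, 'fy': 415.9060637251094, 'cx': 250.88735875948456, 'cy': 196.07430338223273, 'R': array([[ 0.49709419,  0.8676438 , -0.00957116],
       [ 0.72718585, -0.42258967, -0.54094243],
       [-0.47339002,  0.26193933, -0.84100516]]), 't': array([-0.27797931, -0.37116402,  1.48934151])}
{'clock': 0.1, 'qpos': array([-1.18272551e+00,  9.17810578e-02,  1.23182387e+00, -6.18256899e-07,
        1.81982390e+00, -5.66861026e-02]), 'dq': array([-0.00107394, -0.00129944, -0.00166357, -0.00162833, -0.00131054,
       -0.00097404]), 'effort': array([ 3.33906799e-03, -4.60219145e+01, -4.19216931e+01,  2.01881528e-05,
        1.06720609e-02,  4.52894835e-05]), 'tcp_pos': array([ 0.25805101, -0.54138718,  0.24123246]), 'tcp_rot': array([ 9.75375245e-01,  2.20549969e-01, -1.51720029e-04, -9.05461227e-04]), 'ft_force': array([-0.55283291, -0.64173262, -0.6916054 ]), 'moment': array([-0.00093667,  0.05985485,  0.00981329]), 'grasp_force': 0.0, 'finger_gap': 0.08532175279024079}
```

View pics/top0.png

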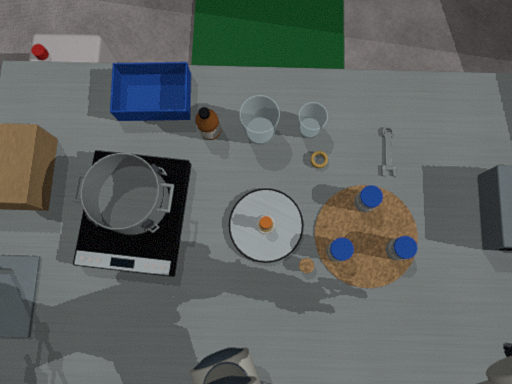

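View pics/scene0.png

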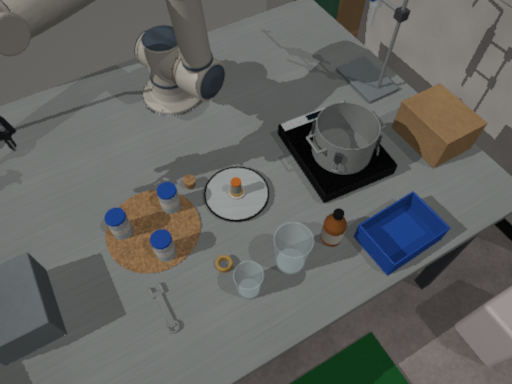

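The top view shows blue can caps at (371,197), (342,250) and (404,247), the lid column top at (266,224), the pot mouth near (122,190) and the stopper at (307,266). The scene view shows the same layout, with the gripper far off to the left.

```bash
cat > h.py <<'E'
import numpy as np,cv2
from station import ctrl,viewer
def grab(n):
    p,d=viewer.get_image(n); return p,d,viewer.get_calibration(n)
def cloud(d,c):
    v,u=np.indices(d.shape); P=np.stack([(u-c['cx'])/c['fx']*d,(v-c['cy'])/c['fy']*d,d],-1)
    X=(P-c['t'])@c['R']; X[d==0]=np.nan; return X
def plane(u,v,z,c):
    r=c['R'].T@np.array([(u-c['cx'])/c['fx'],(v-c['cy'])/c['fy'],1]); o=-c['R'].T@c['t']
    return o+r*(z-o[2])/r[2]
def circ(xy):
    A=np.c_[2*xy,np.ones(len(xy))]; s=np.linalg.lstsq(A,(xy**2).sum(1),rcond=None)[0]
    return s[:2],np.sqrt(s[2]+s[0]**2+s[1]**2)
def blobs(m,amin=30):
    n,l,s,ce=cv2.connectedComponentsWithStats(m.astype(np.uint8)); return [(l==i,s[i,4],ce[i]) for i in range(1,n) if s[i,4]>amin]
E
cat > m.py <<'E'
from h import *
import sys
for n in ("top","scene"):
    p,d,c=grab(n); X=cloud(d,c); h=cv2.cvtColor(p,cv2.COLOR_RGB2HSV)
    print(n,"--caps")
    for m,a,ce in blobs((abs(h[...,0].astype(int)-114)<10)&(h[...,1]>170)&(h[...,2]>60)&(X[...,2]>.06)):
        mm=m&(abs(X[...,2]-.09)<.006)
        if mm.sum()<20: continue
        k=max(cv2.findContours(mm.astype(np.uint8),0,1)[0],key=cv2.contourArea); (u,v),_,_=cv2.fitEllipse(k)
        print(a,plane(u,v,.09,c).round(4),np.nanmedian(X[mm],0).round(4))
    print("orange")
    for m,a,ce in blobs((h[...,0]<14)&(h[...,1]>170)&(abs(X[...,2]-.072)<.006),8):
        print(a,plane(*ce,.072,c).round(4),np.nanmedian(X[m],0).round(4))
    R=X[(abs(X[...,2]-.170)<.004)&(X[...,1]>.15)&(X[...,0]<.65)&(X[...,0]>.25)&(X[...,1]<.5)]
    for _ in range(6):
        o,r=circ(R[:,:2]); e=abs(np.hypot(*(R[:,:2]-o).T)-r); R=R[e<max(.006,np.percentile(e,90))]
    print("rim",len(R),o.round(4),r.round(4),R[:,2].mean())
    L=X[(abs(X[...,2]-.0145)<.004)&(np.hypot(X[...,0]-.5,X[...,1])<.2)]
    o,_=cv2.minEnclosingCircle(L[:,:2].astype(np.float32)),0; print("lid",len(L),o)
E
python3 m.py
```

```text
top --caps
350 [ 0.5649 -0.2725  0.09  ] [ 0.5649 -0.2725  0.0899]
378 [ 0.4424 -0.352   0.09  ] [ 0.4425 -0.3521  0.0895]
385 [ 0.434  -0.1997  0.09  ] [ 0.4339 -0.2002  0.0895]
orange
74 [ 0.4956 -0.0147  0.072 ] [ 0.4959 -0.0159  0.0722]
rim 380 [0.5471 0.3218] 0.088 0.16970710496010033
lid 3778 ((0.4815702438354492, -0.05545859783887863), 0.13998667895793915)
scene --caps
243 [ 0.4384 -0.2009  0.09  ] [ 0.4383 -0.2012  0.09  ]
280 [ 0.447  -0.3538  0.09  ] [ 0.4469 -0.3539  0.09  ]
302 [ 0.5701 -0.274   0.09  ] [ 0.5702 -0.2739  0.0897]
orange
68 [ 0.4996 -0.0155  0.072 ] [ 0.5004 -0.0151  0.0722]
rim 278 [0.5488 0.3207] 0.0881 0.1693483222648991
lid 2489 ((0.4980483055114746, 0.0007955151377245784), 0.19924296438694)
```

```bash
python3 -m pendant '1 0.25 -0.089 0.08 0.445;1 0.25 -0.089 0.08 0.445;1 0.25 -0.089 0.08 0.445;1 0.25 -0.089 0.08 0.445;1 0.25 -0.089 0.08 0.445' 40
python3 -m pendant '1 0 0 0 0;1 0 0 0 0'; python3 -c "
from station import ctrl;s=ctrl.observe();print(s['qpos'],s['tcp_rot'],s['ft_force'])"
```

```text
clock: 0.82
tcp_pos: [0.447, -0.351, 0.1607]
tcp_rot: [1.0, 0.001, -0.001, -0.001]
ft_force: [-1.1, -0.6, 0.4]
finger_gap: 0.0856
grasp_force: 0.0
clock: 1.08
tcp_pos: [0.4452, -0.3542, 0.1625]
tcp_rot: [1.0, -0.0, -0.0, 0.0]
ft_force: [0.3, -0.9, 0.5]
finger_gap: 0.0856
grasp_force: 0.0
[-7.31510373e-01  6.07745623e-03  1.45929016e+00 -5.78879555e-04
  1.67603230e+00  8.39527649e-01] [ 9.99999942e-01 -1.51278507e-04 -1.20523863e-04  2.78586502e-04] [ 0.32287407 -0.91366     0.49405502]
```

```bash
python3 -m pendant '1 0 0 0.05 0;1 0 0 0.09 0;1 0 0 0.102 0;1 0 0 0.102 0;0.5 0 0 0.102 0'
python3 -m pendant '-1 0 0 0 0;-1 0 0 0 0;-1 0 0 0 0;-1 0 0 0 0;-1 0 0 0 0' 40
python3 -c "
from station import ctrl;s=ctrl.observe();print(s['qpos'],s['tcp_pos'],s['ft_force'])"
```

```text
clock: 1.7
tcp_pos: [0.4463, -0.355, 0.0629]
tcp_rot: [1.0, -0.0, 0.001, 0.001]
ft_force: [0.2, -0.9, 0.9]
finger_gap: 0.0699
grasp_force: 0.0
clock: 2.33
tcp_pos: [0.4465, -0.3546, 0.063]
tcp_rot: [1.0, -0.0, 0.001, 0.001]
ft_force: [-1.9, -0.9, 5.1]
finger_gap: 0.0557
grasp_force: 44.0
[-7.30749979e-01  4.74720979e-02  1.59502617e+00 -1.09811273e-04
  1.49498397e+00  8.40213396e-01] [ 0.44650689 -0.35458122  0.06302078] [-1.94566026 -0.87712234  5.09616242]
```

```bash
python3 -m pendant '-1 0 0 -0.015 0;-1 0 0 -0.03 0;-1 0 0 -0.03 0;-1 0 0 -0.03 0;-1 0 0 -0.03 0'
python3 -m pendant '-1 0 0 0 0;-1 0 0 0 0'
python3 -m pendant '-1 0 0 0 0;-1 0 0 0 0'
```

```text
clock: 2.95
tcp_pos: [0.4452, -0.3534, 0.0893]
tcp_rot: [1.0, -0.0, -0.001, -0.001]
ft_force: [-0.3, -0.1, -6.4]
finger_gap: 0.0555
grasp_force: 44.5
clock: 3.2
tcp_pos: [0.4454, -0.3536, 0.0899]
tcp_rot: [1.0, -0.0, -0.0, -0.0]
ft_force: [0.1, -0.8, -6.0]
finger_gap: 0.0556
grasp_force: 44.5
clock: 3.45
tcp_pos: [0.4456, -0.3537, 0.0903]
tcp_rot: [1.0, -0.0, 0.0, -0.0]
ft_force: [-0.7, -0.0, -6.1]
finger_gap: 0.0554
grasp_force: 44.5
```

−6 N against a baseline near 0 means this can is the full one (~0.6 kg). I'll raise it and carry it to the pot.

```bash
python3 -m pendant '-1 0 0 -0.04 0;-1 0 0 -0.08 0;-1 0 0 -0.125 0;-1 0 0 -0.165 0;-1 0 0 -0.19 0'
python3 -m pendant '-1 0.006 -0.025 0 0;-1 0.013 -0.07 0 0;-1 0.02 -0.12 0 0;-1 0.027 -0.17 0 0;-1 0.034 -0.225 0 0'
python3 -m pendant '-1 0.007 -0.05 0 0;-1 0.014 -0.1 0 0;-1 0.02 -0.15 0 0;-1 0.027 -0.2 0 0;-1 0.034 -0.25 0 0'
python3 -m pendant '-1 0.007 -0.05 0 0;-1 0.014 -0.1 0 0;-1 0.022 -0.14 0 0;-1 0.03 -0.175 0 0;-1 0.034 -0.2 0 0'
python3 -m pendant '-1 0 0 0 0;-1 0 0 0 0'
python3 -c "
from h import *
p,d,c=grab('top');cv2.imwrite('pics/t1.png',cv2.resize(p[100:300,40:300,::-1],None,fx=3,fy=3)[:600])"
```

```text
clock: 4.08
tcp_pos: [0.4458, -0.354, 0.2833]
tcp_rot: [1.0, -0.0, 0.001, 0.001]
ft_force: [0.1, -0.3, -6.9]
finger_gap: 0.0552
grasp_force: 46.2
clock: 4.7
tcp_pos: [0.4796, -0.1273, 0.2804]
tcp_rot: [1.0, -0.0, 0.0, 0.0]
ft_force: [0.6, -0.3, -5.2]
finger_gap: 0.0556
grasp_force: 46.3
clock: 5.32
tcp_pos: [0.5136, 0.1229, 0.2806]
tcp_rot: [1.0, -0.0, 0.0, -0.0]
ft_force: [0.5, -1.0, -5.4]
finger_gap: 0.0553
grasp_force: 46.3
clock: 5.95
tcp_pos: [0.5477, 0.323, 0.2797]
tcp_rot: [1.0, 0.0, -0.0, 0.0]
ft_force: [0.1, -1.1, -5.5]
finger_gap: 0.0552
grasp_force: 46.2
clock: 6.2
tcp_pos: [0.5477, 0.321, 0.2801]
tcp_rot: [1.0, -0.0, -0.0, 0.0]
ft_force: [-0.7, -0.3, -6.5]
finger_gap: 0.0551
grasp_force: 46.7
```

View pics/t1.png

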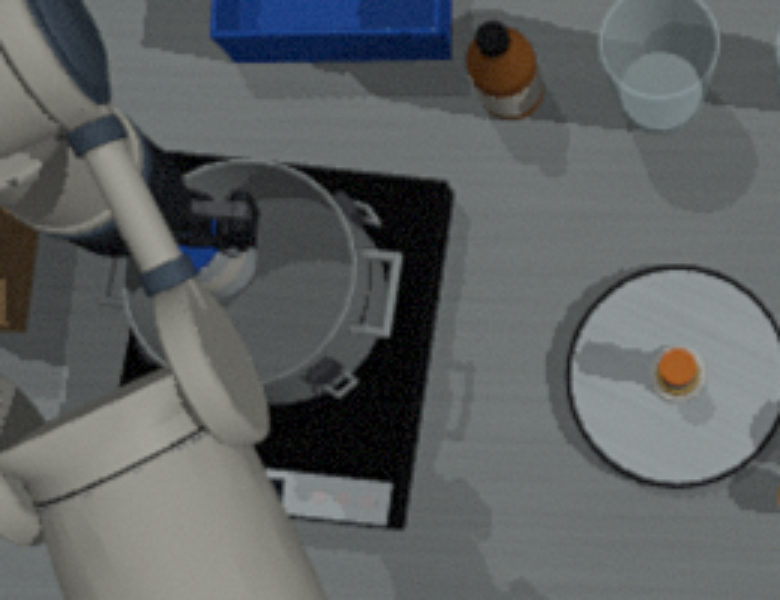

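The can hangs over the pot mouth (cap at (200,255) in the crop, displaced by parallax), and the pot wall is clear all round. I'll lower it.

```bash
python3 -m pendant '-1 0 0 0.03 0;-1 0 0 0.07 0;-1 0 0 0.105 0;-1 0 0 0.135 0;-1 0 0 0.15 0'
python3 -m pendant '-1 0 0 0.002 0;-1 0 0 0.004 0;-1 0 0 0.006 0;-1 0 0 0.008 0;-1 0 0 0.009 0'
```

```text
clock: 6.88
tcp_pos: [0.5471, 0.32, 0.1283]
tcp_rot: [1.0, -0.001, -0.001, 0.001]
ft_force: [-0.3, -0.1, -6.4]
finger_gap: 0.055
grasp_force: 46.7
clock: 7.5
tcp_pos: [0.5477, 0.3213, 0.1214]
tcp_rot: [1.0, -0.0, 0.0, -0.0]
ft_force: [0.0, -0.0, -6.7]
finger_gap: 0.0549
grasp_force: 46.7
```

```bash
python3 -m pendant '-1 0 0 0.001 0;-1 0 0 0.002 0;-1 0 0 0.002 0;-1 0 0 0.002 0'
python3 -m pendant '-1 0 0 0.001 0;-1 0 0 0.0015 0;-1 0 0 0.0015 0;-1 0 0 0.0015 0'
```

```text
clock: 8.0
tcp_pos: [0.5477, 0.3213, 0.1193]
tcp_rot: [1.0, -0.0, 0.0, -0.0]
ft_force: [0.5, 0.2, -6.2]
finger_gap: 0.0555
grasp_force: 46.7
clock: 8.5
tcp_pos: [0.5478, 0.3213, 0.1182]
tcp_rot: [1.0, -0.0, 0.0, -0.0]
ft_force: [-1.3, -0.6, -2.5]
finger_gap: 0.055
grasp_force: 47.0
```

```bash
python3 -m pendant '-1 0 0 0.001 0;-1 0 0 0.001 0;-1 0 0 0.001 0'
python3 -m pendant '0 0 0 0 0;0.5 0 0 0 0;0.8 0 0 0 0;0.8 0 0 0 0'
python3 -m pendant '0.8 0 0 -0.01 0;0.8 0 0 -0.05 0;0.8 0 0 -0.1 0;0.8 0 0 -0.14 0;0.8 0 0 -0.16 0'
python3 -m pendant '1 -0.01 0.05 0 0;1 -0.02 0.112 0 0;1 -0.03 0.174 0 0;1 -0.04 0.236 0 0;1 -0.05 0.298 0 0'
python3 -c "
from h import *
exec(open('m.py').read())
p,d,c=grab('top');cv2.imwrite('pics/t2.png',cv2.resize(p[100:300,40:300,::-1],None,fx=3,fy=3)[:600])"
```

```text
clock: 8.88
tcp_pos: [0.5479, 0.3213, 0.1181]
tcp_rot: [1.0, -0.0, 0.001, -0.0]
ft_force: [-3.1, -2.1, 5.9]
finger_gap: 0.0551
grasp_force: 47.8
clock: 9.38
tcp_pos: [0.5478, 0.3213, 0.1165]
tcp_rot: [1.0, -0.0, 0.0, -0.0]
ft_force: [-0.4, -0.7, -0.4]
finger_gap: 0.0768
grasp_force: 0.0
clock: 10.0
tcp_pos: [0.5481, 0.3215, 0.2814]
tcp_rot: [1.0, -0.0, 0.003, -0.001]
ft_force: [-0.0, 0.2, -1.3]
finger_gap: 0.0767
grasp_force: 0.0
clock: 10.62
tcp_pos: [0.4972, 0.0227, 0.2778]
tcp_rot: [1.0, 0.0, 0.001, 0.0]
ft_force: [0.4, -0.6, -0.1]
finger_gap: 0.0852
grasp_force: 0.0
top --caps
349 [ 0.565  -0.2725  0.09  ] [ 0.5651 -0.2727  0.0896]
384 [ 0.4341 -0.1995  0.09  ] [ 0.4337 -0.2001  0.0899]
orange
32 [ 0.4967 -0.0078  0.072 ] [ 0.4977 -0.0086  0.0721]
rim 369 [0.5471 0.3217] 0.0879 0.1697216569469722
lid 2109 ((0.46911025047302246, 0.009567424654960632), 0.19626766443252563)
scene --caps
242 [ 0.4387 -0.2009  0.09  ] [ 0.4392 -0.201   0.09  ]
302 [ 0.5701 -0.274   0.09  ] [ 0.5705 -0.2739  0.0899]
orange
68 [ 0.4996 -0.0155  0.072 ] [ 0.5001 -0.0156  0.0722]
rim 277 [0.5488 0.3205] 0.0879 0.16949549968359665
lid 2467 ((0.4925394356250763, 0.001641698181629181), 0.1991681009531021)
```

View pics/t2.png

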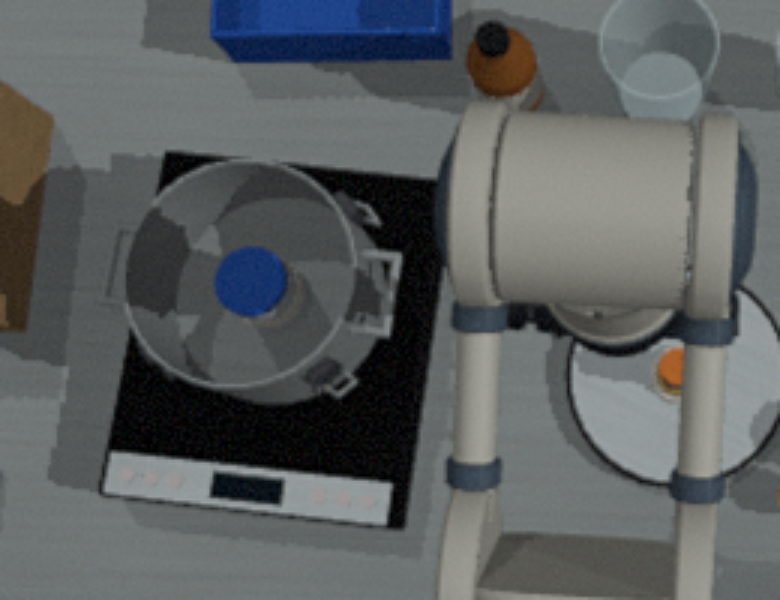

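The can stands upright in the pot centre (cap at (252,282) in the crop), and the other two have not moved. Next is the lid.

```bash
python3 -m pendant '1 0 0.038 0.03 0;1 0 0.038 0.08 0;1 0 0.038 0.13 0;1 0 0.038 0.17 0;1 0 0.038 0.2 0'
python3 -m pendant '1 0 0 0.015 0;1 0 0 0.03 0;1 0 0 0.03 0;1 0 0 0.03 0'
```

```text
clock: 11.4
tcp_pos: [0.4975, -0.0119, 0.075]
tcp_rot: [1.0, 0.001, -0.001, -0.0]
ft_force: [0.7, 0.5, -0.4]
finger_gap: 0.0854
grasp_force: 0.0
clock: 11.9
tcp_pos: [0.4986, -0.0135, 0.048]
tcp_rot: [1.0, -0.0, 0.001, 0.0]
ft_force: [0.3, -0.4, -0.0]
finger_gap: 0.0856
grasp_force: 0.0
```

```bash
python3 -m pendant '0.3 -0.001 0.002 0.002 0;-0.1 -0.001 0.002 0.002 0;-0.2 -0.001 0.002 0.002 0;-0.2 -0.001 0.002 0.002 0' 60
python3 -m pendant '-1 0 0 0 0;-1 0 0 0 0;-1 0 0 0 0;-1 0 0 0 0'
python3 -m pendant '-1 0 0 -0.005 0;-1 0 0 -0.015 0;-1 0 0 -0.03 0;-1 0 0 -0.03 0;-1 0 0 -0.03 0'
```

```text
clock: 12.4
tcp_pos: [0.4969, -0.0156, 0.0449]
tcp_rot: [1.0, -0.0, 0.0, -0.0]
ft_force: [-0.0, -0.0, 0.1]
finger_gap: 0.0341
grasp_force: 0.0
clock: 12.9
tcp_pos: [0.497, -0.0156, 0.0451]
tcp_rot: [1.0, -0.0, 0.0, 0.0]
ft_force: [-1.0, -0.9, 3.0]
finger_gap: 0.0287
grasp_force: 59.4
clock: 13.52
tcp_pos: [0.4968, -0.0155, 0.0749]
tcp_rot: [1.0, -0.0, 0.0, 0.0]
ft_force: [-0.8, -0.5, -4.6]
finger_gap: 0.0287
grasp_force: 59.4
```

```bash
python3 -m pendant '-1 0 0 -0.03 0;-1 0 0 -0.07 0;-1 0 0 -0.115 0;-1 0 0 -0.155 0;-1 0 0 -0.18 0'
python3 -m pendant '-1 0.004 -0.025 0 0;-1 0.01 -0.065 0 0;-1 0.017 -0.11 0 0;-1 0.024 -0.155 0 0;-1 0.031 -0.2 0 0'
python3 -m pendant '-1 0.007 -0.045 0 0;-1 0.013 -0.085 0 0;-1 0.018 -0.115 0 0;-1 0.02 -0.136 0 0;-1 0.02 -0.136 0 0'
python3 -m pendant '-1 0 0 0 0;-1 0 0 0 0'
cat > l.py <<'E'
from h import *
import sys
z=float(sys.argv[1]) # expected plate-top height
for n in ("top","scene"):
    p,d,c=grab(n); X=cloud(d,c); 
    m=(abs(X[...,2]-z)<.012)&(np.hypot(X[...,0]-.548,X[...,1]-.321)<.11)
    Q=X[m]; A=np.c_[Q[:,:2]-[.548,.321],np.ones(len(Q))]
    k=np.ones(len(Q),bool)
    for _ in range(5):
        s=np.linalg.lstsq(A[k],Q[k,2],rcond=None)[0]; k=abs(A@s-Q[:,2])<.003
    q=Q[k,:2]; hull=cv2.convexHull(q.astype(np.float32))[:,0]
    h=hull
    for _ in range(8):
        o,r=circ(h); e=abs(np.hypot(*(hull-o).T)-.096); h=hull[np.hypot(*(hull-o).T)>r-.004]
    print(n,k.sum(),"plane",s.round(4),"circ",o.round(4),r.round(4),len(h))
    cv2.imwrite(f"pics/{n}_{sys.argv[2]}.png",cv2.resize(p[100:300,40:300,::-1] if n=="top" else p[60:240,220:454,::-1],None,fx=3,fy=3))
E
python3 l.py 0.225 l1
```

```text
clock: 14.15
tcp_pos: [0.4971, -0.0156, 0.2568]
tcp_rot: [1.0, -0.0, 0.001, 0.0]
ft_force: [0.5, -0.1, -3.5]
finger_gap: 0.029
grasp_force: 59.7
clock: 14.78
tcp_pos: [0.5278, 0.1859, 0.254]
tcp_rot: [1.0, -0.0, -0.0, 0.0]
ft_force: [0.6, -0.5, -3.9]
finger_gap: 0.0287
grasp_force: 59.9
clock: 15.4
tcp_pos: [0.5476, 0.3215, 0.2537]
tcp_rot: [1.0, 0.001, -0.001, 0.0]
ft_force: [-0.8, -0.3, -3.9]
finger_gap: 0.0288
grasp_force: 60.1
clock: 15.65
tcp_pos: [0.5481, 0.3194, 0.2551]
tcp_rot: [1.0, -0.001, 0.0, 0.0]
ft_force: [0.5, -0.6, -3.5]
finger_gap: 0.0288
grasp_force: 60.1
top 3277 plane [-0.0008  0.0023  0.2248] circ [0.5484 0.3194] 0.0971 44
scene 2270 plane [-0.0008  0.001   0.225 ] circ [0.5496 0.3184] 0.0974 37
```

View pics/scene_l1.png

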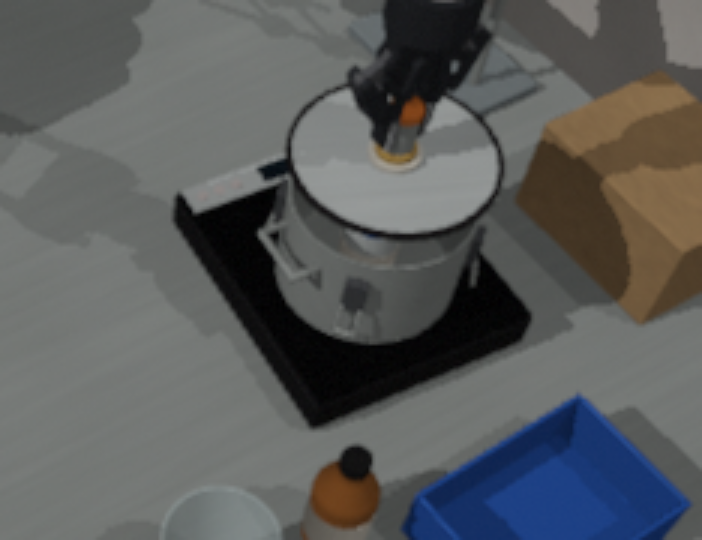

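The lid is held level over the pot (plate centre near (395,155) in the crop). It sits 1 mm too far in x and 2 mm short in y, so I'll correct that while lowering.

```bash
python3 -m pendant '-1 -0.001 -0.002 0.01 0;-1 -0.001 -0.002 0.025 0;-1 -0.001 -0.002 0.033 0;-1 -0.001 -0.002 0.036 0;-1 -0.001 -0.002 0.036 0'
python3 -m pendant '-1 0 0 0.003 0;-1 0 0 0.006 0;-1 0 0 0.009 0;-1 0 0 0.011 0;-1 0 0 0.011 0'
```

```text
clock: 16.38
tcp_pos: [0.5468, 0.3224, 0.2185]
tcp_rot: [1.0, -0.0, -0.0, 0.0]
ft_force: [0.7, -0.0, -4.4]
finger_gap: 0.029
grasp_force: 60.2
clock: 17.0
tcp_pos: [0.5468, 0.3224, 0.2075]
tcp_rot: [1.0, -0.0, -0.0, 0.0]
ft_force: [-0.7, 0.7, -4.8]
finger_gap: 0.0284
grasp_force: 60.2
```

```bash
python3 -m pendant '-1 0 0 0.001 0;-1 0 0 0.002 0;-1 0 0 0.002 0;-1 0 0 0.002 0'
python3 -m pendant '-1 0 0 0.0007 0;-1 0 0 0.0015 0;-1 0 0 0.0015 0'
```

```text
clock: 17.5
tcp_pos: [0.5469, 0.3224, 0.2058]
tcp_rot: [1.0, -0.0, 0.0, 0.0]
ft_force: [-0.5, -0.4, -3.5]
finger_gap: 0.0286
grasp_force: 60.2
clock: 17.88
tcp_pos: [0.5469, 0.3225, 0.2051]
tcp_rot: [1.0, -0.0, 0.0, -0.0]
ft_force: [-1.5, -0.1, 0.4]
finger_gap: 0.0287
grasp_force: 60.5
```

```bash
python3 -m pendant '-0.2 0 0 0 0;0.3 0 0 0 0;0.6 0 0 0 0;0.6 0 0 0 0'
python3 -m pendant '0.6 0 0 -0.01 0;0.6 0 0 -0.04 0;0.6 0 0 -0.08 0;0.6 0 0 -0.12 0;0.6 0 0 -0.12 0'
python3 -m pendant '0.6 0 0.05 0 0;0.6 0 0.11 0 0;0.6 0 0.17 0 0;0.6 0 0.23 0 0;0.6 0 0.23 0 0'
python3 -m pendant '0.6 0 0 0 0;0.6 0 0 0 0'
python3 l.py 0.1745 l2; python3 m.py
python3 -c "
from h import *
p,d,c=grab('scene');cv2.imwrite('pics/s3.png',p[:,:,::-1])"
```

```text
clock: 18.38
tcp_pos: [0.5469, 0.3225, 0.2043]
tcp_rot: [1.0, -0.0, 0.0, -0.0]
ft_force: [0.4, -0.7, 0.2]
finger_gap: 0.068
grasp_force: 0.0
clock: 19.0
tcp_pos: [0.5474, 0.3227, 0.3302]
tcp_rot: [1.0, -0.0, 0.004, -0.002]
ft_force: [-0.2, 0.4, -0.0]
finger_gap: 0.0687
grasp_force: 0.0
clock: 19.62
tcp_pos: [0.5467, 0.0887, 0.3241]
tcp_rot: [1.0, -0.003, -0.0, 0.0]
ft_force: [1.0, 0.8, 0.2]
finger_gap: 0.0681
grasp_force: 0.0
clock: 19.88
tcp_pos: [0.5468, 0.0938, 0.3239]
tcp_rot: [1.0, 0.001, -0.0, -0.0]
ft_force: [-0.7, -0.1, -0.4]
finger_gap: 0.0682
grasp_force: 0.0
top 3685 plane [-0.003   0.0006  0.1748] circ [0.5475 0.3226] 0.0973 45
scene 2380 plane [0.0008 0.0008 0.175 ] circ [0.5482 0.3215] 0.0977 45
top --caps
354 [ 0.5649 -0.2727  0.09  ] [ 0.565  -0.273   0.0897]
382 [ 0.4341 -0.1995  0.09  ] [ 0.4339 -0.1999  0.0897]
orange
rim 771 [0.5463 0.3349] 0.0732 0.17272992316372934
lid 6 ((0.47025805711746216, 0.009325854480266571), 0.19646412134170532)
scene --caps
242 [ 0.4385 -0.2011  0.09  ] [ 0.4387 -0.2009  0.0899]
302 [ 0.5701 -0.274   0.09  ] [ 0.5699 -0.2738  0.0899]
orange
rim 416 [0.551  0.3207] 0.0839 0.17279096625820622
lid 25 ((0.4938398003578186, 0.001321457326412201), 0.19908499717712402)
```

View pics/scene_l2.png

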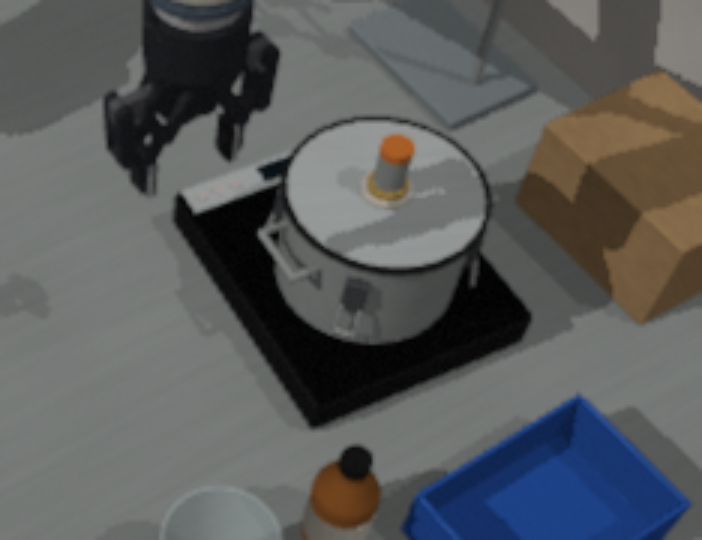

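View pics/s3.png

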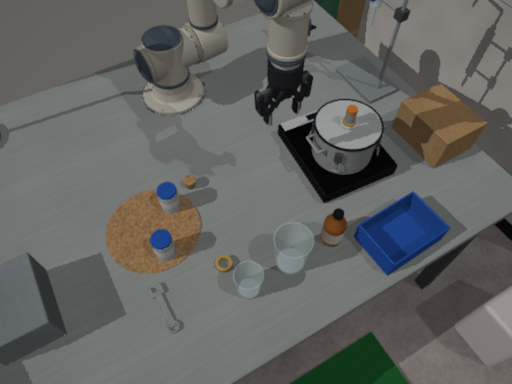

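The lid sits flat on the pot, with its plate top at 0.175 m as it should be when seated and its centre within 1 mm of the pot axis. The knob is at (352,112) in the scene view. The two light cans, with caps at (167,190) and (161,239), are where they stood, and the other objects have not moved.

```bash
python3 -c "
from station import ctrl;print(ctrl.close_job())"
```

```text
the job is handed in; nothing more can be done
None
```

The job is handed in at about 20 s: the first can I lifted weighed about 0.6 kg, too heavy to be an empty, so I didn't weigh the other two; it stands upright in the pot with the lid seated on top, and the two empty cans were not touched.

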